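Clip the trolley wheel onto its axle

ROBOT

A 7-joint arm with a two-finger parallel gripper is mounted at the origin on the work surface. World frame = base frame: x ahead of the robot, y to its left, z up, the work surface at z = 0. Lengths are in m, angles in rad, forces in N, time in s.
With the tool pointing down it reaches from about 0.4 to 0.85 m from the base axis. Payload 4.5 kg.
Tool frame: the origin (TCP) lies between the finger pads; the fingertips stand r.tip_reach ahead of it and the grasp point (between the pads) lies 11 mm behind it (r.tip_reach is the distance from the TCP to the fingertips, in m); z points along the fingers, y is the line along which they close (so a half turn about z gives the same grasp; the last joint's range is limited). The gripper opens to 88 mm and grips with 3 to 60 N. Pads are 18 mm wide; open, the fingers measure 123 mm over their backs; the gripper's body (75 mm by 187 mm) begins 45 mm behind the grasp point.
Start: joints at [1.166, 0.689, -0.195, 1.565, 0.157, 0.902, -0.215], TCP at [0.266, -0.566, 0.215] pointing down, gripper open.
Joint ranges: [-3.01, 3.01], [-0.46, 2.08], [-1.47, 1.51], [0.13, 2.56], [-1, 4.14], [0.04, 2.09], [-2.66, 2.66]. Speed limits (rad/s): [2.57, 2.57, 3.14, 3.14, 3.14, 3.14, 3.14].

INTERFACE

Orientations are given as a unit quaternion [x, y, z, w].
In Python, from plant import r, vision, workorder gives the robot as it stands.
- The arm moves only by the tool drive_tool, never from a script. Its argument "targets" is a list of rows, each an object of numbers: "tx", "ty", "tz": the shift along the world's x, y, z in units of 0.03 m (1.0 is 0.03 m); "wx", "wy", "wz": the turn, a rotation vector about the world's x, y, z in units of 60 degrees (1.0 is 60 degrees); "claw": the opening, from -1 (shut) to 1 (fully open). A call has exactly 8 rows; each row shifts and turns the commanded pose from where the row before left it; what a row does not reach is not made up. A row lasts 1/10 s, in which the tool goes at most 50 mm and 8.59 degrees, less where a joint would pass 70% of its speed; a pose out of reach is approached as far as the arm can. A call with a number of a shift or a turn outside -1 to 1 is refused whole. A call with a gripper value outside its range is refused whole. The fingers move at their own pace and stop on an object; "force" is the grip in N (left out, the last holds). Time passes only in rows, so rows that do not move let the fingers close, or fill a call up. It gives the time, the measured TCP pose, the force, the opening and the grip force at its end, in the units of the state.
- r.get_state(): the state, without advancing time (a new reading comes with each control period).
- vision.snapshot(name): name is "side" or "top" or "wrist"; returns a dict with "image" (400x640x3 uint8, blue, green, red), "range_z" (400x640 float32, m along the optical axis (not along the pixel's ray), 0 where there is no reading), "K" (3x3 intrinsics, pixels), "cam_to_world" (4x4, takes a point from camera to world coordinates). Camera axes: x right, y up, looking along -z (the intrinsics and any distortion apply to the point x, -y, -z); pixel columns grow to the right and rows downward; lengths in m; the calibration is good to about 2 mm. A picture is of the moment at which its call begins.
- workorder.finish_job(): hands the job in; it is judged then, once.
The state is a dict: "clock": time; "q": joint angles; "qd": joint speeds; "joint_torque": joint torques, N m; "tool_pos": TCP position; "eef_rot": TCP orientation; "contact_force": force on the tool from outside, world axes, zero at the start; "moment": the same for the moment, N m; "opening": opening from 0.0 (shut) to 1.0 (fully open); "finger_force": force on a finger pad.
Only numpy, scipy, OpenCV 4.12 (cv2) and the standard library are available. Lean on these libraries where they do the work, as an engineer would, in place of code of your own. Each camera call takes 0.05 s, during which the arm holds its last target. There are 200 camera calls.

TASK

Pick up the loose spring clip by its orange fin, lay it flat on the hub face of the trolley wheel with its mouth towards the axle, coming in from the open side of the blue collar, and push it sideways into the axle groove until it snaps fully home. Feel your way gently: the axle slides back in its slot before it bears, the clip takes about 7 to 9 N to snap in, and it must never be pressed against the wheel or axle with more than 25 N. Let go of it and leave the level, the torch and the hook tile where they are.

Things in the scene. Friction and masses are not known exactly. Their poses are not given: they have to be found in the camera images.
- clip_fin (a point): Centre of the upright orange fin of the loose spring clip (54 g, lying flat, z up): 26 mm along x, 10 mm thick along y, 40 mm high; this point is 20 mm above the clip's underside. Axes are the clip's: x points from fin to mouth, the way it is pushed on. The dark steel part, 6 mm thick and 42 mm wide over its bridge, begins 13 mm ahead of this point.
- clip_seat (a point): Centre of the clip's round seat, 33 mm ahead (+x) of the fin's centre and 3 mm above the clip's underside; same axes. The mouth opens to +x between two sprung legs, 9 mm apart at the lips (7 mm ahead), whose flared tips reach 20 mm ahead and 20 mm to each side. When seated this point is on the axle's axis.
- axle_groove (a point): On the axis of the upright steel axle, half-way up its groove (9 mm high, core 14 mm in diameter; head above it 24 mm in diameter, 9 mm high). The clip goes in along this frame's +x (z up). Pushed that way with about 3 N the axle and wheel first slide back in a slot, 10 to 38 mm, how far is not seen; at the slot's end they bear, giving a few mm more on a rubber bush.
- mount: Wooden clamp lying on the shelf and holding a scrap block, 36 mm high, with the slotted plate from which the axle stands up; fixed. Origin on the shelf, within 20 mm of being under the axle; 170 mm along its x (same as the axle's), about 210 mm along y with its handles.
- level: Steel spirit level, 400 x 22 x 50 mm, standing on its edge, long axis along its x; origin under its centre. Not to be moved.
- torch: Yellow plastic torch lying along its x, 170 mm long, 52 mm across its head; origin on the shelf near its middle. Not to be moved.
- tile: White ceramic tile, 100 x 100 x 9 mm, lying flat with its hook up (48 mm high); origin under its centre. Not to be moved.
- hub_face (a point): On the axle's axis at the height of the flat white hub face, the groove's floor (84 mm in diameter, 70 mm above the shelf, 4.5 mm below axle_groove); same axes. A blue collar 12 mm high, inner radius 36 mm, stands on it round the +x half; the open side is -x. The clip lying on it has 3 mm of play under the axle's head. The black tyre is 120 mm in diameter, top 65 mm above the shelf.
Things that resemble listed ones, but are neither listed nor needed, are in the scene too. Several things look just like the part that bears clip_fin: the one meant starts nearest to the robot's base.

How it is judged:
On the way, in this order (a step that is already met when the one before it is completed fails the run):
1. the clip is picked up, clear of the shelf (height (world z) of clip_seat above 0.04 m), for 0.2 s.
2. the clip has snapped fully into the groove (horizontal distance between clip_seat and axle_groove below 0.0025 m and z of clip_seat in the frame of axle_groove between -0.004 and 0.003 m), for 0.2 s.
At the end, for the whole second after the job is handed in: The clip's seat centre lies within 2.5 mm of the axle's axis, in the groove (its mid-height from 4 mm below to 3 mm above the groove's middle), the clip flat within 0.12 rad and let go (all of step 2 and angle between clip_seat's own z axis and vertical below 0.12 rad); the robot touches nothing.
It fails at once if the clip is pressed on the wheel or axle with more than 25 N (contact force between clip and mount above 25 N).
It fails at once if the level is moved by more than 15 mm (distance of level from where it was at the start of the episode above 0.015 m).
It fails at once if the torch is moved by more than 15 mm (distance of torch from where it was at the start of the episode above 0.015 m).
It fails at once if the tile is moved by more than 15 mm (distance of tile from where it was at the start of the episode above 0.015 m).
It also fails if it takes over 70 s, if anything falls off the work surface, if the arm or the gripper's body presses on something with over 40 N, if the wrist force passes 120 N, or if a joint passes its speed limit or range.

## Working session

There is one attempt and no reset: what is moved stays moved. The work goes in short steps, Python scripts to look and compute and a tool call to move; the robot and the scene stay as the last step left them, time stands still between calls to the robot, and variables do not carry over. Pictures are saved under pics/ and viewed, at most 10 in all, crops included, and the job is handed in when it is done.

Besides the shell and the picture viewer there is one more tool, called as name(argument=value, ...), one argument or row to a line, values as JSON. drive_tool: Moves the arm, as the interface text tells. Its arguments: {"type":"object","properties":{"targets":{"type":"array","items":{"type":"object","properties":{"tx":{"type":"number"},"ty":{"type":"number"},"tz":{"type":"number"},"wx":{"type":"number"},"wy":{"type":"number"},"wz":{"type":"number"},"claw":{"type":"number"}}}},"force":{"type":"number"}},"required":["targets"]}

```bash
mkdir -p pics; cat > h.py <<'E'
import numpy as np, cv2
from plant import r, vision, workorder
def snap(n):
    s=vision.snapshot(n); np.savez('pics/%s.npz'%n,**s); return s
def pts(s):
    """world xyz for each pixel from range image"""
    K,T,z=s['K'],s['cam_to_world'],s['range_z']
    v,u=np.indices(z.shape)
    p=np.stack([(u-K[0,2])/K[0,0]*z,-(v-K[1,2])/K[1,1]*z,-z],-1)
    return p@T[:3,:3].T+T[:3,3]
E
python3 - <<'E'
from h import *
ims=[]
for n in ['top','side']:
    s=snap(n); cv2.imwrite('pics/%s0.png'%n,s['image']); print(n,s['K'].round(1).tolist(),s['cam_to_world'].round(3).tolist(), list(s.keys()))
    P=pts(s); hsv=cv2.cvtColor(s['image'],cv2.COLOR_BGR2HSV)
    for nm,lo,hi in [('orange',(5,140,90),(20,255,255)),('blue',(95,120,50),(130,255,255))]:
        m=cv2.inRange(hsv,lo,hi); k,L,st,c=cv2.connectedComponentsWithStats(m)
        for i in range(1,k):
            if st[i,4]>15:
                q=P[(L==i)&(s['range_z']>0)]
                if len(q): print(nm,st[i].tolist(),np.median(q,0).round(3),q.min(0).round(3),q.max(0).round(3))
st=r.get_state(); print(st,r.tip_reach)
E
```

```text
top [[424.0, 0.0, 319.3], [0.0, 424.0, 205.3], [0.0, 0.0, 1.0]] [[0.013, 0.998, -0.068, 0.491], [-1.0, 0.013, -0.001, 0.006], [-0.0, 0.068, 0.998, 1.138], [0.0, 0.0, 0.0, 1.0]] ['image', 'range_z', 'K', 'cam_to_world']
orange [36, 11, 569, 389, 112425] [ 0.556 -0.106  0.   ] [ 0.054 -1.262 -0.768] [1.519 1.028 0.1  ]
orange [448, 14, 18, 4, 51] [ 1.506 -0.613 -0.749] [ 1.494 -0.652 -0.765] [ 1.521 -0.57  -0.738]
orange [609, 16, 31, 120, 2805] [ 1.287 -1.387 -0.75 ] [ 0.956 -1.46  -0.767] [ 1.518 -1.308 -0.731]
orange [222, 18, 4, 10, 21] [ 1.451  0.46  -0.75 ] [ 1.436  0.451 -0.757] [ 1.479  0.468 -0.733]
orange [52, 64, 17, 7, 54] [0.943 0.73  0.001] [ 0.934  0.7   -0.748] [1.251 1.234 0.007]
orange [68, 65, 12, 4, 32] [0.945 0.686 0.001] [ 0.938  0.672 -0.003] [0.949 0.704 0.005]
orange [150, 66, 13, 2, 18] [0.948 0.463 0.   ] [ 0.943  0.445 -0.003] [0.949 0.478 0.004]
orange [456, 87, 12, 4, 17] [ 0.895 -0.381 -0.   ] [ 0.892 -0.395 -0.003] [ 0.9   -0.363  0.004]
orange [51, 88, 17, 6, 70] [0.876 0.723 0.001] [ 0.867  0.701 -0.005] [0.883 0.749 0.006]
orange [295, 93, 23, 3, 38] 
[... 5034 characters left out ...]
q': array([ 1.16578259,  0.68987753, -0.1945206 ,  1.5662227 ,  0.15729595,
        0.90250895, -0.21507155]), 'qd': array([-0.00240703, -0.00284263,  0.00088832, -0.00416421, -0.000739  ,
       -0.00135332,  0.00208505]), 'joint_torque': array([-3.19023660e-03, -5.28497815e+01, -1.27136182e+00, -1.53838581e+01,
       -5.25374687e-02,  2.03090021e-03,  1.94784451e-05]), 'tool_pos': array([ 0.26524498, -0.56526147,  0.21410899]), 'eef_rot': array([ 9.76015453e-01,  2.17699734e-01, -2.34267234e-04, -7.78679893e-04]), 'contact_force': array([-0.51023175,  0.0534858 , -0.51634805]), 'moment': array([0.03732493, 0.00417794, 0.04103568]), 'finger_force': 0.0, 'opening': 1.0021735501616984} 0.008
```

View pics/top0.png

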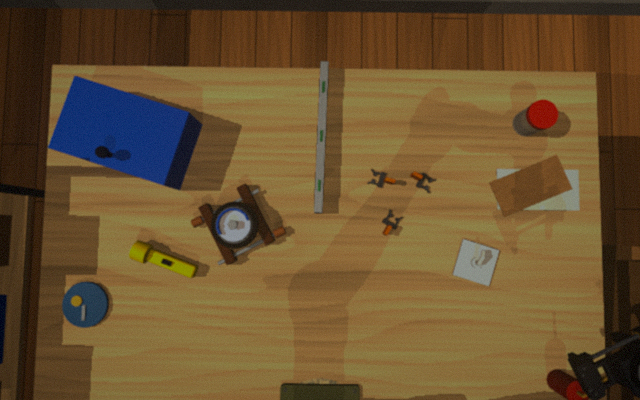

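View pics/side0.png

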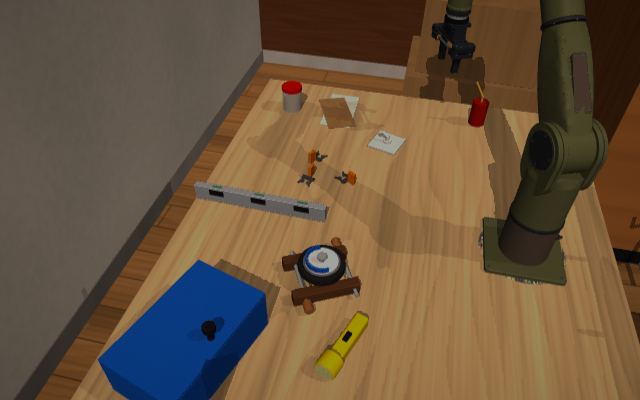

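```bash
python3 - <<'E'
from h import *
s=dict(np.load('pics/top.npz')); im=s['image']; P=pts(s); hsv=cv2.cvtColor(im,cv2.COLOR_BGR2HSV)
a=cv2.resize(im[160:250,355:445],(396,396),interpolation=cv2.INTER_CUBIC)
b=cv2.resize(im[180:270,190:290],(440-44,356),interpolation=cv2.INTER_CUBIC)
b=cv2.copyMakeBorder(b,0,40,0,0,0)
cv2.imwrite('pics/crop.png',np.hstack([a,b]))
Z=P[...,2]
print('fin hi pts');
for nm,(u0,v0,u1,v1) in dict(A=(365,165,407,192),B=(408,165,440,195),C=(378,205,405,240)).items():
    M=np.zeros(Z.shape,bool); M[v0:v1,u0:u1]=1
    t=P[M&(Z>.028)]; d=P[M&(hsv[...,2]<75)]
    print(nm,len(t),t.mean(0).round(4),t.max(0).round(3),'dark',len(d),d.mean(0).round(4), np.linalg.norm(t.mean(0)[:2]).round(3))
M=np.zeros(Z.shape,bool); M[190:260,200:275]=1
for lo,hi in [(.083,.095),(.076,.083),(.067,.074),(.06,.0665)]:
    q=P[M&(Z>lo)&(Z<hi)]; print(lo,len(q),q.mean(0).round(4),q.min(0).round(3),q.max(0).round(3))
m=M&(cv2.inRange(hsv,(95,120,50),(130,255,255))>0)
print('blue',P[m][::6].round(3).tolist())
E
```

```text
fin hi pts
A 51 [ 0.6209 -0.1591  0.1471] [0.643 0.006 1.138] dark 122 [ 0.6432 -0.1533  0.0067] 0.641
B 56 [ 0.6318 -0.2208  0.1564] [0.658 0.006 1.138] dark 126 [ 0.6368 -0.2726  0.007 ] 0.669
C 44 [ 0.505  -0.1668  0.0649] [0.518 0.006 1.138] dark 122 [ 0.5311 -0.1849  0.0063] 0.532
0.083 124 [0.5201 0.2269 0.0869] [0.491 0.184 0.083] [0.554 0.263 0.094]
0.076 86 [0.5314 0.2316 0.0807] [0.489 0.184 0.076] [0.552 0.264 0.083]
0.067 804 [0.5103 0.2191 0.0701] [0.457 0.163 0.067] [0.57  0.277 0.074]
0.06 559 [0.5113 0.2183 0.0643] [0.454 0.164 0.06 ] [0.571 0.281 0.066]
blue [[0.555, 0.233, 0.067], [0.555, 0.217, 0.071], [0.552, 0.225, 0.081], [0.552, 0.21, 0.081], [0.549, 0.21, 0.081], [0.546, 0.241, 0.084], [0.544, 0.247, 0.081], [0.541, 0.249, 0.084], [0.539, 0.251, 0.083], [0.536, 0.251, 0.082], [0.534, 0.192, 0.082], [0.532, 0.189, 0.083], [0.53, 0.187, 0.08], [0.524, 0.259, 0.082], [0.519, 0.258, 0.085], [0.514, 0.258, 0.082], [0.509, 0.258, 0.082], [0.504, 0.256, 0.089], [0.496, 0.264, 0.065], [0.491, 0.262, 0.065]]
```

View pics/crop.png

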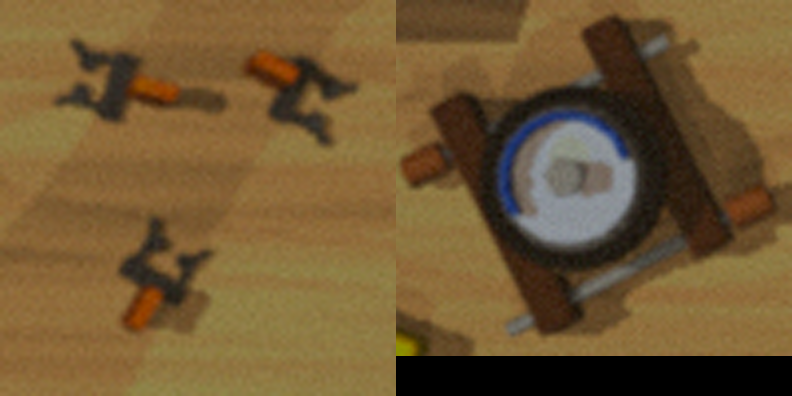

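A at (393,181), B at (417,176) and C at (389,230) are the look-alike clips. C fits, as its fin is only 0.53 m from the base against 0.64 m and 0.67 m for the others, and the crop confirms it. Its mouth points about -35° in yaw. The wheel's centre is at about (236,224). The collar's middle and the clamp jaws both give an axle yaw of about +28°. I'm moving above C now.

drive_tool(
  targets=[
    {"tx": 0.5,"ty": 0.83,"wz": -0.0625,"claw": 1},
    {"tx": 0.5,"ty": 0.83,"wz": -0.0625,"claw": 1},
    {"tx": 0.5,"ty": 0.83,"wz": -0.0625,"claw": 1},
    {"tx": 0.5,"ty": 0.83,"wz": -0.0625,"claw": 1},
    {"tx": 0.5,"ty": 0.83,"wz": -0.0625,"claw": 1},
    {"tx": 0.5,"ty": 0.83,"wz": -0.0625,"claw": 1},
    {"tx": 0.5,"ty": 0.83,"wz": -0.0625,"claw": 1},
    {"tx": 0.5,"ty": 0.83,"wz": -0.0625,"claw": 1},
  ],
  force=30,
)

```text
validation failed for argument at $.ta...
```

drive_tool(
  targets=[
    {"tx": 0.5,"ty": 0.83,"wz": -0.0625,"claw": 1},
    {"tx": 0.5,"ty": 0.83,"wz": -0.0625,"claw": 1},
    {"tx": 0.5,"ty": 0.83,"wz": -0.0625,"claw": 1},
    {"tx": 0.5,"ty": 0.83,"wz": -0.0625,"claw": 1},
    {"tx": 0.5,"ty": 0.83,"wz": -0.0625,"claw": 1},
    {"tx": 0.5,"ty": 0.83,"wz": -0.0625,"claw": 1},
    {"tx": 0.5,"ty": 0.83,"wz": -0.0625,"claw": 1},
    {"tx": 0.5,"ty": 0.83,"wz": -0.0625,"claw": 1},
  ],
)

```text
validation failed for argument at $.ta...
```

```bash
cat >> h.py <<'E'
def yaw():
    from scipy.spatial.transform import Rotation as R
    st=r.get_state(); M=R.from_quat(st['eef_rot']).as_matrix()
    return st['tool_pos'].round(4), np.degrees(np.arctan2(M[1,0],M[0,0])).round(2), M[:,2].round(4)
def orange(s,zmin=.03,zmax=.2):
    P=pts(s); hsv=cv2.cvtColor(s['image'],cv2.COLOR_BGR2HSV)
    m=(cv2.inRange(hsv,(3,150,60),(20,255,255))>0)&(P[...,2]>zmin)&(P[...,2]<zmax)
    k,L,st,c=cv2.connectedComponentsWithStats(m.astype(np.uint8))
    for i in range(1,k):
        if st[i,4]>60:
            q=P[L==i]; (cx,cy),wh,a=cv2.minAreaRect((q[:,:2]*1000).astype(np.float32))
            print('orange',st[i].tolist(),q.mean(0).round(4),'rect',round(cx,1),round(cy,1),np.round(wh,1),round(a,1),'z',np.percentile(q[:,2],[50,98]).round(4))
E
python3 - <<'E'
from h import *
print(yaw(),r.get_state()['q'].round(2)); s=snap('wrist'); cv2.imwrite('pics/w1.png',s['image']); orange(s)
E
```

```text
(array([ 0.2652, -0.5653,  0.2141]), np.float64(25.15), array([-8.0e-04,  1.4e-03, -1.0e+00])) [ 1.17  0.69 -0.19  1.57  0.16  0.9  -0.22]
orange [315, 331, 16, 13, 107] [ 0.1471 -0.6183  0.1552] rect 123.6 -622.2 [59.4  9.4] 7.9 z [0.1591 0.1627]
```

View pics/w1.png

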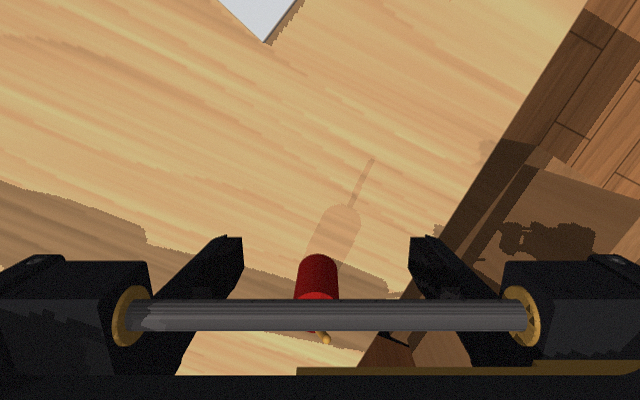

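The wrist view shows the red can at (318,280) below the open fingers and the tile at (265,30) ahead. The straw top is at z 0.16, so the level move clears it. The calls were refused, probably because each row needs every key.

drive_tool(
  targets=[
    {"tx": 0.5,"ty": 0.83,"tz": 0.1,"wx": 0,"wy": 0,"wz": -0.0625,"claw": 1},
    {"tx": 0.5,"ty": 0.83,"tz": 0,"wx": 0,"wy": 0,"wz": -0.0625,"claw": 1},
    {"tx": 0.5,"ty": 0.83,"tz": 0,"wx": 0,"wy": 0,"wz": -0.0625,"claw": 1},
    {"tx": 0.5,"ty": 0.83,"tz": 0,"wx": 0,"wy": 0,"wz": -0.0625,"claw": 1},
    {"tx": 0.5,"ty": 0.83,"tz": 0,"wx": 0,"wy": 0,"wz": -0.0625,"claw": 1},
    {"tx": 0.5,"ty": 0.83,"tz": 0,"wx": 0,"wy": 0,"wz": -0.0625,"claw": 1},
    {"tx": 0.5,"ty": 0.83,"tz": 0,"wx": 0,"wy": 0,"wz": -0.0625,"claw": 1},
    {"tx": 0.5,"ty": 0.83,"tz": 0,"wx": 0,"wy": 0,"wz": -0.0625,"claw": 1},
  ],
  force=30,
)

```text
clock: 0.95
tool_pos: [0.386, -0.3654, 0.2177]
eef_rot: [0.999, -0.044, -0.0, -0.0]
contact_force: [0.4, -0.1, -0.2]
opening: 1.004
finger_force: 0.0
```

drive_tool(
  targets=[
    {"tx": 0.4,"ty": 0.78,"tz": 0,"wx": 0,"wy": 0,"wz": -0.0625,"claw": 1},
    {"tx": 0.4,"ty": 0.78,"tz": 0,"wx": 0,"wy": 0,"wz": -0.0625,"claw": 1},
    {"tx": 0.4,"ty": 0.78,"tz": 0,"wx": 0,"wy": 0,"wz": -0.0625,"claw": 1},
    {"tx": 0.4,"ty": 0.78,"tz": 0,"wx": 0,"wy": 0,"wz": -0.0625,"claw": 1},
    {"tx": 0.4,"ty": 0.78,"tz": 0,"wx": 0,"wy": 0,"wz": -0.0625,"claw": 1},
    {"tx": 0.4,"ty": 0.78,"tz": 0,"wx": 0,"wy": 0,"wz": -0.0625,"claw": 1},
    {"tx": 0.4,"ty": 0.78,"tz": 0,"wx": 0,"wy": 0,"wz": -0.0625,"claw": 1},
    {"tx": 0.4,"ty": 0.78,"tz": 0,"wx": 0,"wy": 0,"wz": -0.0625,"claw": 1},
  ],
  force=30,
)

```text
clock: 1.75
tool_pos: [0.4818, -0.1783, 0.2177]
eef_rot: [0.954, -0.301, -0.0, 0.0]
contact_force: [0.1, -0.7, 0.6]
opening: 1.0
finger_force: 0.0
```

```bash
python3 - <<'E'
from h import *
print(yaw(),r.get_state()['q'].round(2)); s=snap('wrist'); cv2.imwrite('pics/w2.png',s['image']); orange(s,.025,.05)
E
```

```text
(array([ 0.4818, -0.1783,  0.2177]), np.float64(-35.0), array([-4.e-04,  1.e-04, -1.e+00])) [ 0.16  0.54  0.17  1.91 -0.13  0.7  -1.78]
orange [274, 0, 27, 6, 109] [ 0.6453 -0.2445  0.032 ] rect 644.6 -245.8 [25.6  1.8] 59.5 z [0.0319 0.0392]
orange [228, 43, 28, 20, 330] [ 0.6335 -0.1778  0.0371] rect 634.7 -177.5 [25.8 10.4] 74.8 z [0.0386 0.0402]
orange [304, 144, 11, 24, 216] [ 0.5053 -0.1722  0.0379] rect 504.8 -171.6 [ 9.9 25.2] 59.2 z [0.0387 0.0403]
orange [17, 249, 16, 14, 104] [0.6116 0.2064 0.033 ] rect 613.7 208.5 [27.5 12.7] 83.3 z [0.033  0.0343]
```

View pics/w2.png

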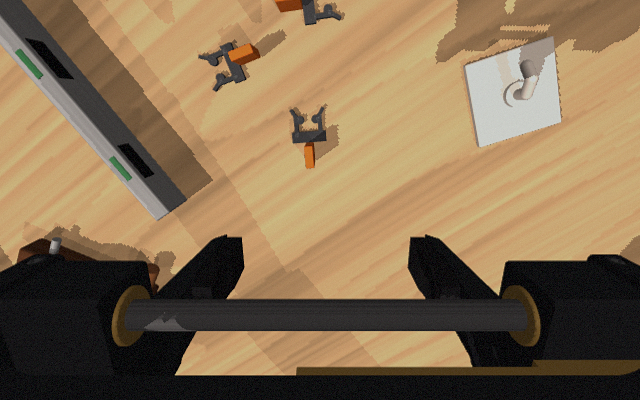

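The fin (24 × 11 px at (309,155)) measures 25 × 10 mm with its top at 40 mm, at (0.505, -0.172) and yaw -30.8°, which agrees with the sizes given. I'm correcting the turn by +4.2° and descending.

drive_tool(
  targets=[
    {"tx": 0.26,"ty": 0.075,"tz": -0.5,"wx": 0,"wy": 0,"wz": 0.023,"claw": 0.6},
    {"tx": 0.26,"ty": 0.075,"tz": -0.9,"wx": 0,"wy": 0,"wz": 0.023,"claw": 0.4},
    {"tx": 0.25,"ty": 0.07,"tz": -0.9,"wx": 0,"wy": 0,"wz": 0.024,"claw": 0.2},
    {"tx": 0,"ty": 0,"tz": -0.9,"wx": 0,"wy": 0,"wz": 0,"claw": 0.2},
    {"tx": 0,"ty": 0,"tz": -0.9,"wx": 0,"wy": 0,"wz": 0,"claw": 0.2},
    {"tx": 0,"ty": 0,"tz": -0.9,"wx": 0,"wy": 0,"wz": 0,"claw": 0.2},
    {"tx": 0,"ty": 0,"tz": -0.9,"wx": 0,"wy": 0,"wz": 0,"claw": 0.2},
    {"tx": 0,"ty": 0,"tz": -0.8,"wx": 0,"wy": 0,"wz": 0,"claw": 0.2},
  ],
  force=30,
)

```text
clock: 2.6
tool_pos: [0.5036, -0.174, 0.0145]
eef_rot: [0.964, -0.264, -0.001, 0.0]
contact_force: [0.5, -0.2, 0.5]
opening: 0.598
finger_force: 0.0
```

drive_tool(
  targets=[
    {"tx": 0,"ty": 0,"tz": -0.05,"wx": 0,"wy": 0,"wz": 0,"claw": 0.2},
    {"tx": 0,"ty": 0,"tz": 0,"wx": 0,"wy": 0,"wz": 0,"claw": -1},
    {"tx": 0,"ty": 0,"tz": 0,"wx": 0,"wy": 0,"wz": 0,"claw": -1},
    {"tx": 0,"ty": 0,"tz": 0,"wx": 0,"wy": 0,"wz": 0,"claw": -1},
    {"tx": 0,"ty": 0,"tz": 0,"wx": 0,"wy": 0,"wz": 0,"claw": -1},
    {"tx": 0,"ty": 0,"tz": 0,"wx": 0,"wy": 0,"wz": 0,"claw": -1},
    {"tx": 0,"ty": 0,"tz": 0,"wx": 0,"wy": 0,"wz": 0,"claw": -1},
    {"tx": 0,"ty": 0,"tz": 0,"wx": 0,"wy": 0,"wz": 0,"claw": -1},
  ],
  force=30,
)

```text
clock: 3.4
tool_pos: [0.5054, -0.1731, 0.0165]
eef_rot: [0.964, -0.264, 0.001, 0.0]
contact_force: [-0.3, 1.8, 10.2]
opening: 0.008
finger_force: 4.7
```

The opening of 0.008 is too small for a 10 mm fin, so I'm checking with a picture.

```bash
python3 - <<'E'
from h import *
print(yaw(),{k:r.get_state()[k] for k in('contact_force','opening','finger_force')})
w=snap('wrist'); s=snap('side'); t=snap('top')
a=cv2.resize(s['image'][130:220,300:400],(400,360),interpolation=cv2.INTER_CUBIC)
b=cv2.resize(w['image'][100:400,150:483],(400,360),interpolation=cv2.INTER_CUBIC)
cv2.imwrite('pics/g1.png',np.hstack([a,b])); orange(w,.0,.06)
E
```

```text
(array([ 0.5054, -0.1731,  0.0165]), np.float64(-30.66), array([ 1.8e-03, -7.0e-04, -1.0e+00])) {'contact_force': array([-0.30792134,  1.80113041, 10.21393636]), 'opening': 0.008344302009828462, 'finger_force': 4.73538838326931}
orange [146, 0, 89, 45, 2915] [ 0.6316 -0.1777  0.0289] rect 638.8 -170.4 [44.2 16.3] 59.0 z [0.0349 0.0401]
orange [316, 210, 19, 65, 543] [ 0.5123 -0.178   0.0283] rect 505.1 -171.4 [ 9.7 26.5] 48.8 z [0.031  0.0398]
```

View pics/g1.png

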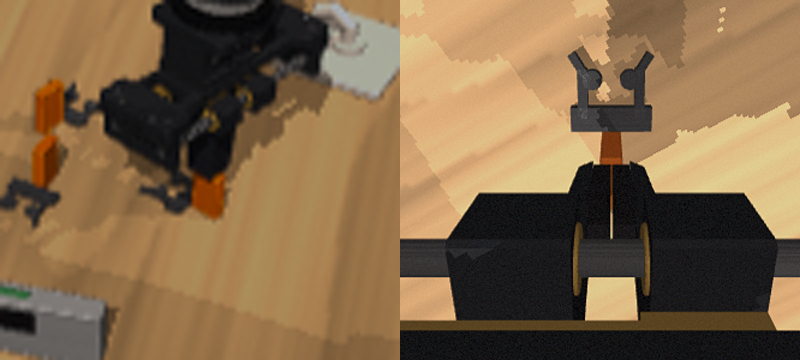

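```bash
python3 - <<'E'
from h import *
w=dict(np.load('pics/wrist.npz')); P=pts(w)
for v in range(225,330,8):
    print(v,[(u,*(P[v,u]*1000).round(0).astype(int).tolist()) for u in (300,310,317,322,325,330,336,346)])
s=dict(np.load('pics/side.npz')); orange(s,.003,.06)
E
```

```text
225 [(300, 512, -158, -1), (310, 508, -164, -2), (317, 516, -175, 30), (322, 515, -178, 31), (325, 514, -179, 30), (330, 513, -181, 30), (336, 499, -178, -2), (346, 570, -212, 186)]
233 [(300, 507, -155, -1), (310, 503, -161, -1), (317, 516, -175, 39), (322, 515, -177, 40), (325, 514, -179, 39), (330, 512, -181, 39), (336, 495, -176, 0), (346, 491, -181, -1)]
241 [(300, 520, -168, 49), (310, 515, -171, 43), (317, 514, -174, 45), (322, 513, -176, 44), (325, 510, -176, 39), (330, 511, -180, 45), (336, 509, -182, 44), (346, 508, -187, 48)]
249 [(300, 519, -168, 56), (310, 516, -171, 53), (317, 514, -174, 53), (322, 513, -176, 53), (325, 506, -174, 39), (330, 511, -180, 54), (336, 509, -182, 53), (346, 509, -187, 57)]
257 [(300, 519, -169, 64), (310, 516, -172, 62), (317, 514, -175, 62), (322, 513, -177, 62), (325, 501, -171, 39), (330, 511, -180, 61), (336, 509, -182, 61), (346, 509, -187, 65)]
265 [(300, 518, -169, 71), (310, 515, -172, 68), (317, 513, -175, 68), (322, 511, -175, 65), (325, 497, -169, 38), (330, 511, -179, 68), (336, 510, -182, 69), (346, 507, -185, 68)]
273 [(300, 518
[... 1854 characters left out ...]
4] rect -451.2 -800.8 [63.4 23.7] 15.8 z [0.0279 0.0579]
orange [308, 149, 8, 28, 158] [ 0.6412 -0.2099  0.025 ] rect 646.7 -237.0 [ 19.5 153.7] 10.5 z [0.0257 0.0431]
orange [348, 173, 8, 12, 73] [ 0.5025 -0.1679  0.0232] rect 506.2 -185.7 [23.6 63.5] 9.5 z [0.0229 0.0438]
orange [331, 238, 16, 18, 127] [0.4875 0.1258 0.0305] rect 488.4 126.9 [26.5 66.3] 32.2 z [0.0308 0.0377]
orange [282, 253, 19, 11, 120] [0.5976 0.2048 0.0343] rect 595.1 204.3 [47.9 30.1] 20.8 z [0.0342 0.0378]
orange [292, 275, 68, 24, 572] [0.4895 0.2752 0.034 ] rect 493.8 263.6 [168.8  53.1] 27.4 z [0.0339 0.0384]
orange [300, 298, 14, 17, 142] [0.5208 0.3317 0.0247] rect 523.1 326.9 [24.2 39.4] 34.3 z [0.0257 0.0328]
```

The fin at (322,240) is untouched. The fingers closed on top of it: its top at z 0.039 shows through the gap, and the tips are at about z 0.042. The real tips therefore sit about 30 mm higher than the reported TCP implies. I'm opening and measuring the tips directly.

drive_tool(
  targets=[
    {"tx": 0,"ty": 0,"tz": 0.3,"wx": 0,"wy": 0,"wz": 0,"claw": -1},
    {"tx": 0,"ty": 0,"tz": 0,"wx": 0,"wy": 0,"wz": 0,"claw": -0.2},
    {"tx": 0,"ty": 0,"tz": 0,"wx": 0,"wy": 0,"wz": 0,"claw": -0.2},
    {"tx": 0,"ty": 0,"tz": 0,"wx": 0,"wy": 0,"wz": 0,"claw": -0.2},
    {"tx": 0,"ty": 0,"tz": 0,"wx": 0,"wy": 0,"wz": 0,"claw": -0.2},
    {"tx": 0,"ty": 0,"tz": 0,"wx": 0,"wy": 0,"wz": 0,"claw": -0.2},
    {"tx": 0,"ty": 0,"tz": 0,"wx": 0,"wy": 0,"wz": 0,"claw": -0.2},
    {"tx": 0,"ty": 0,"tz": 0,"wx": 0,"wy": 0,"wz": 0,"claw": -0.2},
  ],
  force=30,
)

```text
clock: 4.35
tool_pos: [0.5046, -0.1728, 0.0242]
eef_rot: [0.964, -0.264, -0.0, 0.0]
contact_force: [-0.8, 0.2, 0.5]
opening: 0.398
finger_force: 0.0
```

```bash
python3 - <<'E'
from h import *
print(yaw(),r.get_state()['opening'],r.get_state()['contact_force'])
w=snap('wrist'); P=pts(w); T=w['cam_to_world']; print('cam',T[:3,3].round(3), (-T[:3,2]).round(3))
orange(w,.0,.06)
# dark finger pixels: lowest z in each column band
g=w['image'].max(2)
M=(g<50)&(w['range_z']>0)&(P[...,2]>.004)&(P[...,2]<.1); M[:200]=0
for u in range(250,400,6):
    v=np.where(M[:,u])[0]
    if len(v): print(u,v.min(),(P[v.min()+1,u]*1000).round(0).astype(int).tolist(),'shelf above',(P[v.min()-3,u]*1000).round(0).astype(int).tolist())
E
```

```text
(array([ 0.5046, -0.1728,  0.0242]), np.float64(-30.66), array([-2.e-04, -0.e+00, -1.e+00])) 0.3982255404896497 [-0.76440347  0.19269752  0.49347821]
cam [ 0.569 -0.212  0.193] [-0.255  0.151 -0.955]
orange [155, 0, 83, 45, 2733] [ 0.6319 -0.178   0.0293] rect 640.3 -171.0 [44.5 19.8] 47.1 z [0.0359 0.0401]
orange [317, 204, 18, 62, 1032] [ 0.5069 -0.1748  0.0341] rect 503.4 -172.8 [ 9.8 26.5] 59.8 z [0.0385 0.0398]
250 262 [529, -150, 77] shelf above [504, -111, -2]
256 253 [528, -151, 68] shelf above [508, -118, -2]
262 244 [528, -152, 59] shelf above [512, -126, -1]
268 238 [527, -153, 52] shelf above [513, -132, -2]
274 236 [526, -156, 52] shelf above [513, -137, -1]
280 238 [523, -157, 49] shelf above [509, -139, -2]
286 238 [521, -160, 50] shelf above [507, -143, -1]
292 253 [512, -158, 49] shelf above [514, -159, 48]
328 201 [515, -182, 5] shelf above [517, -183, 4]
364 238 [501, -195, 51] shelf above [479, -190, -1]
370 238 [500, -197, 51] shelf above [477, -193, -1]
376 236 [499, -200, 50] shelf above [477, -198, -1]
382 238 [498, -203, 54] shelf above [473, -200, -2]
388 242 [497, -205, 58] shelf above [468, -203, -1]
394 251 [497, -205, 67] shelf above [459, -203, -2]
```

The tips are at z 0.049 when the TCP reads 0.024, so they stand 25 mm above the reported point. Their xy is right: the finger mid-point is (0.503, -0.173). I'm descending 41 mm, watching the force.

drive_tool(
  targets=[
    {"tx": 0,"ty": 0,"tz": -0.15,"wx": 0,"wy": 0,"wz": 0,"claw": -0.2},
    {"tx": 0,"ty": 0,"tz": -0.15,"wx": 0,"wy": 0,"wz": 0,"claw": -0.2},
    {"tx": 0,"ty": 0,"tz": -0.15,"wx": 0,"wy": 0,"wz": 0,"claw": -0.2},
    {"tx": 0,"ty": 0,"tz": -0.1,"wx": 0,"wy": 0,"wz": 0,"claw": -0.2},
    {"tx": 0,"ty": 0,"tz": -0.1,"wx": 0,"wy": 0,"wz": 0,"claw": -0.2},
    {"tx": 0,"ty": 0,"tz": -0.05,"wx": 0,"wy": 0,"wz": 0,"claw": -0.2},
    {"tx": 0,"ty": 0,"tz": 0,"wx": 0,"wy": 0,"wz": 0,"claw": -0.2},
    {"tx": 0,"ty": 0,"tz": 0,"wx": 0,"wy": 0,"wz": 0,"claw": -0.2},
  ],
  force=30,
)

```text
clock: 5.2
tool_pos: [0.5047, -0.1728, 0.0034]
eef_rot: [0.964, -0.264, 0.0, 0.0]
contact_force: [0.3, -1.0, 0.6]
opening: 0.401
finger_force: 0.0
```

drive_tool(
  targets=[
    {"tx": 0,"ty": 0,"tz": -0.15,"wx": 0,"wy": 0,"wz": 0,"claw": -0.2},
    {"tx": 0,"ty": 0,"tz": -0.15,"wx": 0,"wy": 0,"wz": 0,"claw": -0.2},
    {"tx": 0,"ty": 0,"tz": -0.15,"wx": 0,"wy": 0,"wz": 0,"claw": -0.2},
    {"tx": 0,"ty": 0,"tz": -0.1,"wx": 0,"wy": 0,"wz": 0,"claw": -0.2},
    {"tx": 0,"ty": 0,"tz": -0.1,"wx": 0,"wy": 0,"wz": 0,"claw": -0.2},
    {"tx": 0,"ty": 0,"tz": -0.05,"wx": 0,"wy": 0,"wz": 0,"claw": -0.2},
    {"tx": 0,"ty": 0,"tz": 0,"wx": 0,"wy": 0,"wz": 0,"claw": -0.2},
    {"tx": 0,"ty": 0,"tz": 0,"wx": 0,"wy": 0,"wz": 0,"claw": -0.2},
  ],
  force=30,
)

```text
clock: 6.0
tool_pos: [0.5047, -0.1728, -0.0176]
eef_rot: [0.964, -0.264, 0.0, 0.0]
contact_force: [0.2, -0.3, 0.0]
opening: 0.401
finger_force: 0.0
```

drive_tool(
  targets=[
    {"tx": 0,"ty": 0,"tz": 0,"wx": 0,"wy": 0,"wz": 0,"claw": -1},
    {"tx": 0,"ty": 0,"tz": 0,"wx": 0,"wy": 0,"wz": 0,"claw": -1},
    {"tx": 0,"ty": 0,"tz": 0,"wx": 0,"wy": 0,"wz": 0,"claw": -1},
    {"tx": 0,"ty": 0,"tz": 0,"wx": 0,"wy": 0,"wz": 0,"claw": -1},
    {"tx": 0,"ty": 0,"tz": 0,"wx": 0,"wy": 0,"wz": 0,"claw": -1},
    {"tx": 0,"ty": 0,"tz": 0,"wx": 0,"wy": 0,"wz": 0,"claw": -1},
    {"tx": 0,"ty": 0,"tz": 0,"wx": 0,"wy": 0,"wz": 0,"claw": -1},
    {"tx": 0,"ty": 0,"tz": 0,"wx": 0,"wy": 0,"wz": 0,"claw": -1},
  ],
  force=35,
)

```text
clock: 6.8
tool_pos: [0.5047, -0.1728, -0.0176]
eef_rot: [0.964, -0.264, 0.0, 0.0]
contact_force: [0.1, -0.1, 1.8]
opening: 0.106
finger_force: 35.0
```

The clip is gripped: the opening of 9.3 mm suits the fin, at 35 N. I'm lifting and carrying it to a standoff on the open side of the wheel.

drive_tool(
  targets=[
    {"tx": 0,"ty": 0,"tz": 0.5,"wx": 0,"wy": 0,"wz": 0,"claw": -1},
    {"tx": 0,"ty": 0,"tz": 1,"wx": 0,"wy": 0,"wz": 0,"claw": -1},
    {"tx": 0,"ty": 0,"tz": 1,"wx": 0,"wy": 0,"wz": 0,"claw": -1},
    {"tx": 0,"ty": 0,"tz": 1,"wx": 0,"wy": 0,"wz": 0,"claw": -1},
    {"tx": -0.2,"ty": 0.93,"tz": 0.5,"wx": 0,"wy": 0,"wz": 0.0817,"claw": -1},
    {"tx": -0.2,"ty": 0.93,"tz": 0.3,"wx": 0,"wy": 0,"wz": 0.0817,"claw": -1},
    {"tx": -0.2,"ty": 0.93,"tz": 0,"wx": 0,"wy": 0,"wz": 0.0817,"claw": -1},
    {"tx": -0.2,"ty": 0.93,"tz": 0,"wx": 0,"wy": 0,"wz": 0.0817,"claw": -1},
  ],
  force=35,
)

```text
clock: 7.6
tool_pos: [0.4805, -0.0603, 0.1127]
eef_rot: [0.996, -0.095, 0.001, 0.0]
contact_force: [0.1, 0.7, -0.7]
opening: 0.113
finger_force: 35.0
```

drive_tool(
  targets=[
    {"tx": -0.2,"ty": 0.99,"tz": 0,"wx": 0,"wy": 0,"wz": 0.0817,"claw": -1},
    {"tx": -0.2,"ty": 0.99,"tz": 0,"wx": 0,"wy": 0,"wz": 0.0817,"claw": -1},
    {"tx": -0.2,"ty": 0.99,"tz": 0,"wx": 0,"wy": 0,"wz": 0.0817,"claw": -1},
    {"tx": -0.2,"ty": 0.99,"tz": 0,"wx": 0,"wy": 0,"wz": 0.0817,"claw": -1},
    {"tx": -0.2,"ty": 0.99,"tz": 0,"wx": 0,"wy": 0,"wz": 0.0817,"claw": -1},
    {"tx": -0.2,"ty": 0.99,"tz": 0,"wx": 0,"wy": 0,"wz": 0.0817,"claw": -1},
    {"tx": -0.2,"ty": 0.99,"tz": 0,"wx": 0,"wy": 0,"wz": 0.0817,"claw": -1},
    {"tx": -0.2,"ty": 0.99,"tz": 0,"wx": 0,"wy": 0,"wz": 0.0817,"claw": -1},
  ],
  force=35,
)

```text
clock: 8.4
tool_pos: [0.4323, 0.1774, 0.1122]
eef_rot: [0.97, 0.245, 0.0, 0.0]
contact_force: [0.7, 0.2, 0.1]
opening: 0.11
finger_force: 35.0
```

drive_tool(
  targets=[
    {"tx": 0,"ty": 0,"tz": 0,"wx": 0,"wy": 0,"wz": 0,"claw": -1},
    {"tx": 0,"ty": 0,"tz": 0,"wx": 0,"wy": 0,"wz": 0,"claw": -1},
    {"tx": 0,"ty": 0,"tz": 0,"wx": 0,"wy": 0,"wz": 0,"claw": -1},
    {"tx": 0,"ty": 0,"tz": 0,"wx": 0,"wy": 0,"wz": 0,"claw": -1},
    {"tx": 0,"ty": 0,"tz": 0,"wx": 0,"wy": 0,"wz": 0,"claw": -1},
    {"tx": 0,"ty": 0,"tz": 0,"wx": 0,"wy": 0,"wz": 0,"claw": -1},
    {"tx": 0,"ty": 0,"tz": 0,"wx": 0,"wy": 0,"wz": 0,"claw": -1},
    {"tx": 0,"ty": 0,"tz": 0,"wx": 0,"wy": 0,"wz": 0,"claw": -1},
  ],
  force=35,
)

```text
clock: 9.2
tool_pos: [0.4326, 0.1763, 0.1113]
eef_rot: [0.97, 0.243, -0.0, 0.0]
contact_force: [-0.7, 0.1, -1.1]
opening: 0.112
finger_force: 35.0
```

```bash
python3 - <<'E'
from h import *
print(yaw(),r.get_state()['q'].round(2),r.get_state()['opening'],r.get_state()['contact_force'])
s=snap('wrist'); cv2.imwrite('pics/w3.png',s['image']); P=pts(s); Z=P[...,2]
hsv=cv2.cvtColor(s['image'],cv2.COLOR_BGR2HSV)
# white hub + head by height
for lo,hi in [(.084,.095),(.067,.073),(.0,.0)]:
    m=((Z>lo)&(Z<hi)).astype(np.uint8); k,L,st,c=cv2.connectedComponentsWithStats(m)
    for i in range(1,k):
        if st[i,4]>150:
            q=P[L==i]; (cx,cy),rad=cv2.minEnclosingCircle((q[:,:2]*1000).astype(np.float32))
            print(lo,st[i].tolist(),q.mean(0).round(4),'circ',round(cx,1),round(cy,1),round(rad,1))
orange(s,.05,.25)
E
```

```text
(array([0.4326, 0.1763, 0.1113]), np.float64(28.15), array([-1.e-04, -1.e-04, -1.e+00])) [-0.46  0.67 -0.04  2.13  0.07  0.34 -1.64] 0.11212748040640576 [-0.66690309  0.06940343 -1.05925881]
0.084 [301, 51, 40, 43, 1313] [0.5119 0.2227 0.0868] circ 511.8 222.6 11.9
0.067 [258, 10, 127, 131, 11034] [0.5105 0.2221 0.069 ] circ 507.9 220.5 41.2
orange [314, 231, 24, 69, 1530] [0.4384 0.1799 0.1608] rect 440.6 181.1 [31.1 10.5] 29.6 z [0.1668 0.1687]
orange [275, 286, 11, 60, 345] [0.4481 0.1983 0.216 ] rect 446.4 197.5 [14.9  1.2] 28.3 z [0.2169 0.22  ]
orange [366, 286, 11, 61, 362] [0.4592 0.1778 0.2158] rect 457.1 176.5 [15.5  1.3] 28.5 z [0.2168 0.2199]
orange [124, 360, 359, 15, 3109] [0.4476 0.1836 0.2249] rect 444.7 189.2 [ 3.3 82. ] 28.1 z [0.225  0.2267]
```

View pics/w3.png

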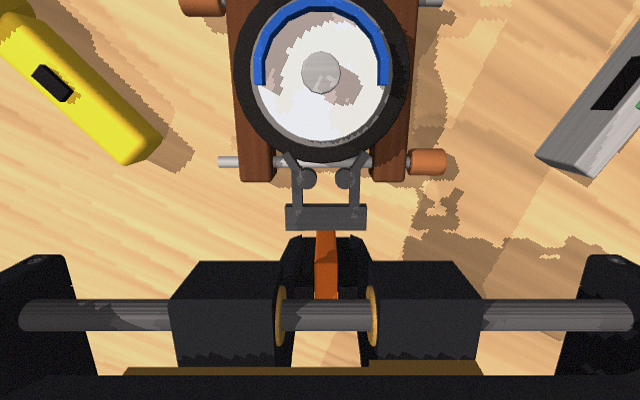

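The view shows the axle head at (320,72), the collar ends at (258,85) and (387,82), level across the picture so the yaw fits, and the clip in hand with its mouth at (325,178) pointing to the axle. Next I'm measuring the clip's seat and tilt in the tool frame against the axle.

```bash
cat >> h.py <<'E'
def fit():
    s=snap('wrist'); P=pts(s); st=r.get_state(); y=np.radians(yaw()[1]); tp=st['tool_pos']
    c,sn=np.cos(y),np.sin(y); R2=np.array([[c,sn],[-sn,c]])
    Q=P.copy(); Q[...,:2]=(P[...,:2]-tp[:2])@R2.T; Q[...,2]-=tp[2]; Q*=1000   # tool-yaw frame, mm, relative to TCP
    Z=P[...,2]
    m=(np.abs(Q[...,2]-24)<9)&(Q[...,0]>12)&(Q[...,0]<62)&(np.abs(Q[...,1])<30); q=Q[m]
    print('steel',len(q),q.min(0).round(1),q.max(0).round(1))
    A=np.c_[q[:,:2],np.ones(len(q))]; t=q[:,2]>np.median(q[:,2])-2
    print('plane z=ax+by+c',np.linalg.lstsq(A[t],q[t,2],rcond=None)[0].round(4))
    for x0 in range(12,62,5):
        b=q[(q[:,0]>=x0)&(q[:,0]<x0+5)&(np.abs(q[:,2]-np.median(q[:,2]))<2.5)]
        if len(b)>5: print(x0,len(b),'y',b[:,1].min().round(1),b[:,1].max().round(1),'mid',((b[:,1].min()+b[:,1].max())/2).round(1),'z',np.median(b[:,2]).round(1))
    for nm,lo,hi in [('head',.084,.095),('hub',.067,.073)]:
        k,L,S,_=cv2.connectedComponentsWithStats(((Z>lo)&(Z<hi)).astype(np.uint8)); i=1+S[1:,4].argmax()
        (cx,cy),rad=cv2.minEnclosingCircle(Q[L==i][:,:2].astype(np.float32)); print(nm,'tool frame',round(cx,1),round(cy,1),'r',round(rad,1),'world',P[L==i].mean(0).round(4))
    hsv=cv2.cvtColor(s['image'],cv2.COLOR_BGR2HSV)
    b=Q[(cv2.inRange(hsv,(95,120,50),(130,255,255))>0)&(Z>.077)&(Z<.09)]
    if len(b):
        o=b[:,:2]-[cx,cy]; L_=b[o[:,1]>25]; R_=b[o[:,1]<-25]; print('collar ends min x L,R',np.percentile(L_[:,0],2).round(1),np.percentile(R_[:,0],2).round(1),'ymid',((b[:,1].max()+b[:,1].min())/2).round(1))
    return s
E
python3 - <<'E'
from h import *
fit()
E
```

```text
steel 3887 [ 12.  -20.6  15.5] [52.8 22.  24.5]
plane z=ax+by+c [-2.50000e-03 -3.00000e-04  2.24888e+01]
12 739 y -20.6 21.5 mid 0.5 z 22.5
17 747 y -20.4 21.3 mid 0.5 z 22.5
22 561 y -20.2 21.2 mid 0.5 z 22.4
27 202 y -16.5 17.4 mid 0.5 z 22.5
32 336 y -16.4 17.4 mid 0.5 z 22.4
37 500 y -16.2 17.6 mid 0.7 z 22.5
42 315 y -18.2 19.2 mid 0.5 z 22.3
47 206 y -20.5 22.0 mid 0.7 z 22.4
52 13 y -18.4 19.4 mid 0.5 z 22.4
head tool frame 91.6 3.5 r 11.8 world [0.5119 0.2227 0.0868]
hub tool frame 87.2 3.4 r 41.3 world [0.5105 0.222  0.069 ]
collar ends min x L,R 86.1 86.1 ymid 3.5
```

The clip is flat and aligned: tilt is about 0, the seat is at x 33 mm and y 0.5 mm in the tool frame, and the underside is at TCP + 16.4 mm. The axle is 91.6 mm ahead and 3.5 mm to the left, and the collar ends are symmetric. I'm shifting 3 mm left, lowering the underside to about 71.5 mm, then approaching.

drive_tool(
  targets=[
    {"tx": -0.02,"ty": 0.04,"tz": -0.2,"wx": 0,"wy": 0,"wz": 0,"claw": -1},
    {"tx": -0.02,"ty": 0.04,"tz": -0.35,"wx": 0,"wy": 0,"wz": 0,"claw": -1},
    {"tx": -0.007,"ty": 0.008,"tz": -0.35,"wx": 0,"wy": 0,"wz": 0,"claw": -1},
    {"tx": 0,"ty": 0,"tz": -0.35,"wx": 0,"wy": 0,"wz": 0,"claw": -1},
    {"tx": 0,"ty": 0,"tz": -0.35,"wx": 0,"wy": 0,"wz": 0,"claw": -1},
    {"tx": 0,"ty": 0,"tz": -0.2,"wx": 0,"wy": 0,"wz": 0,"claw": -1},
    {"tx": 0,"ty": 0,"tz": -0.07,"wx": 0,"wy": 0,"wz": 0,"claw": -1},
    {"tx": 0,"ty": 0,"tz": 0,"wx": 0,"wy": 0,"wz": 0,"claw": -1},
  ],
  force=40,
)

```text
clock: 10.1
tool_pos: [0.4311, 0.1789, 0.0549]
eef_rot: [0.97, 0.243, -0.0, 0.0]
contact_force: [-0.2, 0.2, 0.5]
opening: 0.113
finger_force: 40.0
```

```bash
python3 - <<'E'
from h import *
print(yaw(),r.get_state()['contact_force'].round(2)); fit()
E
```

```text
(array([0.4311, 0.1789, 0.0549]), np.float64(28.16), array([-4.e-04, -3.e-04, -1.e+00])) [-0.21  0.17  0.52]
steel 3871 [ 12.  -25.8  15. ] [61.7 26.1 24.2]
plane z=ax+by+c [-3.30000e-03 -1.00000e-04  2.21692e+01]
12 715 y -20.4 21.6 mid 0.6 z 22.1
17 755 y -20.3 21.5 mid 0.6 z 22.2
22 547 y -20.3 21.3 mid 0.5 z 22.0
27 198 y -16.4 17.5 mid 0.5 z 22.1
32 350 y -16.3 17.4 mid 0.5 z 22.1
37 499 y -16.1 17.7 mid 0.8 z 22.1
42 297 y -18.1 19.3 mid 0.6 z 22.0
47 205 y -20.2 22.1 mid 1.0 z 22.0
52 7 y -18.3 19.2 mid 0.4 z 21.0
head tool frame 91.6 0.4 r 11.9 world [0.5118 0.2227 0.0868]
hub tool frame 85.2 0.5 r 41.2 world [0.5078 0.2205 0.069 ]
collar ends min x L,R 86.0 85.8 ymid 0.5
```

drive_tool(
  targets=[
    {"tx": 0.14,"ty": 0.075,"tz": -0.01,"wx": 0,"wy": 0,"wz": 0,"claw": -1},
    {"tx": 0.14,"ty": 0.075,"tz": -0.01,"wx": 0,"wy": 0,"wz": 0,"claw": -1},
    {"tx": 0.14,"ty": 0.075,"tz": -0.01,"wx": 0,"wy": 0,"wz": 0,"claw": -1},
    {"tx": 0.14,"ty": 0.075,"tz": 0,"wx": 0,"wy": 0,"wz": 0,"claw": -1},
    {"tx": 0.14,"ty": 0.075,"tz": 0,"wx": 0,"wy": 0,"wz": 0,"claw": -1},
    {"tx": 0.14,"ty": 0.075,"tz": 0,"wx": 0,"wy": 0,"wz": 0,"claw": -1},
    {"tx": 0.14,"ty": 0.075,"tz": 0,"wx": 0,"wy": 0,"wz": 0,"claw": -1},
    {"tx": 0.14,"ty": 0.075,"tz": 0,"wx": 0,"wy": 0,"wz": 0,"claw": -1},
  ],
  force=40,
)

```text
clock: 10.95
tool_pos: [0.4652, 0.1972, 0.0543]
eef_rot: [0.97, 0.243, -0.0, 0.0]
contact_force: [-0.6, -0.6, -0.6]
opening: 0.106
finger_force: 40.0
```

drive_tool(
  targets=[
    {"tx": 0.03,"ty": 0.016,"tz": 0,"wx": 0,"wy": 0,"wz": 0,"claw": -1},
    {"tx": 0.03,"ty": 0.016,"tz": 0,"wx": 0,"wy": 0,"wz": 0,"claw": -1},
    {"tx": 0.03,"ty": 0.016,"tz": 0,"wx": 0,"wy": 0,"wz": 0,"claw": -1},
    {"tx": 0.03,"ty": 0.016,"tz": 0,"wx": 0,"wy": 0,"wz": 0,"claw": -1},
    {"tx": 0.03,"ty": 0.016,"tz": 0,"wx": 0,"wy": 0,"wz": 0,"claw": -1},
    {"tx": 0.03,"ty": 0.016,"tz": 0,"wx": 0,"wy": 0,"wz": 0,"claw": -1},
    {"tx": 0.03,"ty": 0.016,"tz": 0,"wx": 0,"wy": 0,"wz": 0,"claw": -1},
    {"tx": 0,"ty": 0,"tz": 0,"wx": 0,"wy": 0,"wz": 0,"claw": -1},
  ],
  force=40,
)

```text
clock: 11.75
tool_pos: [0.4713, 0.2005, 0.0544]
eef_rot: [0.97, 0.243, 0.0, 0.0]
contact_force: [0.3, 0.0, -0.8]
opening: 0.108
finger_force: 40.0
```

```bash
python3 - <<'E'
from h import *
print(yaw(),r.get_state()['contact_force'].round(2)); fit()
E
```

```text
(array([0.4713, 0.2005, 0.0544]), np.float64(28.17), array([ 2.e-04,  0.e+00, -1.e+00])) [ 0.31  0.02 -0.75]
steel 6480 [ 12. -30.  15.] [62. 30. 33.]
plane z=ax+by+c [ 2.31600e-01 -4.00000e-04  1.79815e+01]
12 722 y -20.5 21.6 mid 0.6 z 22.5
17 749 y -20.3 21.4 mid 0.5 z 22.4
22 571 y -20.3 21.2 mid 0.5 z 22.3
27 202 y -16.4 17.5 mid 0.5 z 22.5
32 283 y -16.2 17.4 mid 0.6 z 22.4
37 229 y -16.1 17.7 mid 0.8 z 22.5
42 209 y -18.2 19.3 mid 0.6 z 22.4
47 206 y -20.6 21.7 mid 0.5 z 22.4
52 15 y -18.6 19.6 mid 0.5 z 22.2
head tool frame 46.5 0.4 r 12.0 world [0.5124 0.223  0.0868]
hub tool frame 42.1 0.4 r 41.0 world [0.5182 0.226  0.069 ]
collar ends min x L,R 41.0 40.9 ymid 0.5
```

The gap from seat to axle is 13.5 mm, with no contact yet. Pushing on gently.

drive_tool(
  targets=[
    {"tx": 0.03,"ty": 0.016,"tz": 0,"wx": 0,"wy": 0,"wz": 0,"claw": -1},
    {"tx": 0.03,"ty": 0.016,"tz": 0,"wx": 0,"wy": 0,"wz": 0,"claw": -1},
    {"tx": 0.03,"ty": 0.016,"tz": 0,"wx": 0,"wy": 0,"wz": 0,"claw": -1},
    {"tx": 0.03,"ty": 0.016,"tz": 0,"wx": 0,"wy": 0,"wz": 0,"claw": -1},
    {"tx": 0.03,"ty": 0.016,"tz": 0,"wx": 0,"wy": 0,"wz": 0,"claw": -1},
    {"tx": 0.03,"ty": 0.016,"tz": 0,"wx": 0,"wy": 0,"wz": 0,"claw": -1},
    {"tx": 0.03,"ty": 0.016,"tz": 0,"wx": 0,"wy": 0,"wz": 0,"claw": -1},
    {"tx": 0,"ty": 0,"tz": 0,"wx": 0,"wy": 0,"wz": 0,"claw": -1},
  ],
  force=40,
)

```text
clock: 12.6
tool_pos: [0.4775, 0.2037, 0.0543]
eef_rot: [0.97, 0.243, -0.0, 0.0]
contact_force: [-2.5, -2.5, -1.4]
opening: 0.107
finger_force: 40.0
```

drive_tool(
  targets=[
    {"tx": 0.02,"ty": 0.0107,"tz": 0,"wx": 0,"wy": 0,"wz": 0,"claw": -1},
    {"tx": 0.02,"ty": 0.0107,"tz": 0,"wx": 0,"wy": 0,"wz": 0,"claw": -1},
    {"tx": 0.02,"ty": 0.0107,"tz": 0,"wx": 0,"wy": 0,"wz": 0,"claw": -1},
    {"tx": 0.02,"ty": 0.0107,"tz": 0,"wx": 0,"wy": 0,"wz": 0,"claw": -1},
    {"tx": 0.02,"ty": 0.0107,"tz": 0,"wx": 0,"wy": 0,"wz": 0,"claw": -1},
    {"tx": 0.02,"ty": 0.0107,"tz": 0,"wx": 0,"wy": 0,"wz": 0,"claw": -1},
    {"tx": 0.02,"ty": 0.0107,"tz": 0,"wx": 0,"wy": 0,"wz": 0,"claw": -1},
    {"tx": 0,"ty": 0,"tz": 0,"wx": 0,"wy": 0,"wz": 0,"claw": -1},
  ],
  force=40,
)

```text
clock: 13.4
tool_pos: [0.4819, 0.2061, 0.0544]
eef_rot: [0.97, 0.243, 0.0, 0.0]
contact_force: [-2.4, -1.2, -0.9]
opening: 0.108
finger_force: 40.0
```

```bash
python3 - <<'E'
from h import *
print(yaw(),r.get_state()['contact_force'].round(2)); fit()
E
```

```text
(array([0.4819, 0.2061, 0.0544]), np.float64(28.16), array([ 4.e-04,  1.e-04, -1.e+00])) [-2.38 -1.19 -0.87]
steel 6388 [ 12. -30.  15.] [61.9 30.  33. ]
plane z=ax+by+c [ 2.36400e-01 -5.00000e-04  1.79092e+01]
12 725 y -20.4 21.7 mid 0.6 z 22.4
17 742 y -20.3 21.4 mid 0.6 z 22.4
22 552 y -20.1 21.4 mid 0.6 z 22.3
27 190 y -16.7 17.6 mid 0.4 z 22.4
32 266 y -16.7 17.8 mid 0.6 z 22.3
37 228 y -17.0 18.1 mid 0.6 z 22.3
42 221 y -19.1 20.1 mid 0.5 z 22.2
47 200 y -21.4 22.1 mid 0.4 z 22.2
52 7 y -18.9 19.2 mid 0.2 z 21.8
head tool frame 45.1 0.6 r 11.9 world [0.5219 0.2281 0.0868]
hub tool frame 40.6 0.5 r 41.0 world [0.5277 0.2312 0.069 ]
collar ends min x L,R 39.4 39.5 ymid 0.5
```

The axle is sliding back at about 2.7 N, 11 mm so far, with the clip still centred. Continuing.

drive_tool(
  targets=[
    {"tx": 0.025,"ty": 0.0134,"tz": 0,"wx": 0,"wy": 0,"wz": 0,"claw": -1},
    {"tx": 0.025,"ty": 0.0134,"tz": 0,"wx": 0,"wy": 0,"wz": 0,"claw": -1},
    {"tx": 0.025,"ty": 0.0134,"tz": 0,"wx": 0,"wy": 0,"wz": 0,"claw": -1},
    {"tx": 0.025,"ty": 0.0134,"tz": 0,"wx": 0,"wy": 0,"wz": 0,"claw": -1},
    {"tx": 0.025,"ty": 0.0134,"tz": 0,"wx": 0,"wy": 0,"wz": 0,"claw": -1},
    {"tx": 0.025,"ty": 0.0134,"tz": 0,"wx": 0,"wy": 0,"wz": 0,"claw": -1},
    {"tx": 0.025,"ty": 0.0134,"tz": 0,"wx": 0,"wy": 0,"wz": 0,"claw": -1},
    {"tx": 0,"ty": 0,"tz": 0,"wx": 0,"wy": 0,"wz": 0,"claw": -1},
  ],
  force=40,
)

```text
clock: 14.25
tool_pos: [0.4855, 0.208, 0.054]
eef_rot: [0.97, 0.243, -0.002, 0.0]
contact_force: [-4.4, -3.1, -0.8]
opening: 0.109
finger_force: 40.0
```

It's bearing now at 5.4 N. Going on in finer steps.

drive_tool(
  targets=[
    {"tx": 0.012,"ty": 0.0064,"tz": 0,"wx": 0,"wy": 0,"wz": 0,"claw": -1},
    {"tx": 0.012,"ty": 0.0064,"tz": 0,"wx": 0,"wy": 0,"wz": 0,"claw": -1},
    {"tx": 0.012,"ty": 0.0064,"tz": 0,"wx": 0,"wy": 0,"wz": 0,"claw": -1},
    {"tx": 0.012,"ty": 0.0064,"tz": 0,"wx": 0,"wy": 0,"wz": 0,"claw": -1},
    {"tx": 0.012,"ty": 0.0064,"tz": 0,"wx": 0,"wy": 0,"wz": 0,"claw": -1},
    {"tx": 0,"ty": 0,"tz": 0,"wx": 0,"wy": 0,"wz": 0,"claw": -1},
    {"tx": 0,"ty": 0,"tz": 0,"wx": 0,"wy": 0,"wz": 0,"claw": -1},
    {"tx": 0,"ty": 0,"tz": 0,"wx": 0,"wy": 0,"wz": 0,"claw": -1},
  ],
  force=40,
)

```text
clock: 15.05
tool_pos: [0.4867, 0.2086, 0.0539]
eef_rot: [0.97, 0.243, -0.002, 0.001]
contact_force: [-5.6, -2.6, -0.4]
opening: 0.109
finger_force: 40.0
```

```bash
python3 - <<'E'
from h import *
print(yaw(),r.get_state()['contact_force'].round(2)); fit()
E
```

```text
(array([0.4867, 0.2086, 0.0539]), np.float64(28.17), array([-0.004 , -0.0023, -1.    ])) [-5.55 -2.63 -0.35]
steel 7643 [ 12. -30.  15.] [62. 30. 33.]
plane z=ax+by+c [ 2.06400e-01 -4.00000e-04  1.84824e+01]
12 728 y -20.4 21.7 mid 0.6 z 22.3
17 747 y -20.3 21.5 mid 0.6 z 22.3
22 590 y -20.4 21.5 mid 0.6 z 22.2
27 206 y -17.3 18.5 mid 0.6 z 22.1
32 240 y -17.6 18.8 mid 0.6 z 22.2
37 242 y -18.0 19.1 mid 0.5 z 22.1
42 261 y -21.0 22.4 mid 0.7 z 22.0
47 197 y -23.0 24.0 mid 0.5 z 22.0
head tool frame 42.7 0.6 r 11.9 world [0.5244 0.2294 0.0868]
hub tool frame 38.0 0.7 r 41.0 world [0.5294 0.2321 0.069 ]
collar ends min x L,R 37.2 37.0 ymid 0.6
```

The legs are spreading and the gap is 9.7 mm at 6.1 N. Keep pushing.

drive_tool(
  targets=[
    {"tx": 0.015,"ty": 0.008,"tz": 0,"wx": 0,"wy": 0,"wz": 0,"claw": -1},
    {"tx": 0.015,"ty": 0.008,"tz": 0,"wx": 0,"wy": 0,"wz": 0,"claw": -1},
    {"tx": 0.015,"ty": 0.008,"tz": 0,"wx": 0,"wy": 0,"wz": 0,"claw": -1},
    {"tx": 0.015,"ty": 0.008,"tz": 0,"wx": 0,"wy": 0,"wz": 0,"claw": -1},
    {"tx": 0.015,"ty": 0.008,"tz": 0,"wx": 0,"wy": 0,"wz": 0,"claw": -1},
    {"tx": 0,"ty": 0,"tz": 0,"wx": 0,"wy": 0,"wz": 0,"claw": -1},
    {"tx": 0,"ty": 0,"tz": 0,"wx": 0,"wy": 0,"wz": 0,"claw": -1},
    {"tx": 0,"ty": 0,"tz": 0,"wx": 0,"wy": 0,"wz": 0,"claw": -1},
  ],
  force=40,
)

```text
clock: 15.9
tool_pos: [0.4932, 0.2123, 0.0549]
eef_rot: [0.97, 0.243, 0.002, -0.001]
contact_force: [1.9, -0.5, -0.7]
opening: 0.11
finger_force: 40.0
```

It jumped ahead 7.5 mm and the force dropped, so it has probably snapped in. Checking the seat.

```bash
python3 - <<'E'
from h import *
print(yaw(),r.get_state()['contact_force'].round(2)); s=fit(); cv2.imwrite('pics/w4.png',s['image'])
E
```

```text
(array([0.4932, 0.2123, 0.0549]), np.float64(28.17), array([ 0.0043,  0.0024, -1.    ])) [ 1.94 -0.48 -0.74]
steel 5690 [ 12. -30.  15.] [62. 30. 33.]
plane z=ax+by+c [9.35000e-02 1.60000e-03 2.30904e+01]
12 734 y -20.6 21.7 mid 0.5 z 22.5
17 624 y -20.3 21.5 mid 0.6 z 22.6
22 331 y -20.1 21.3 mid 0.6 z 22.6
27 198 y -16.9 18.0 mid 0.6 z 22.5
32 231 y -17.3 18.4 mid 0.6 z 22.8
37 331 y -17.5 18.6 mid 0.5 z 22.7
42 329 y -19.5 21.3 mid 0.9 z 22.7
47 198 y -22.5 23.3 mid 0.4 z 22.6
52 15 y -29.9 29.9 mid 0.0 z 23.5
57 45 y -29.9 29.3 mid -0.3 z 25.1
head tool frame 33.8 0.3 r 11.9 world [0.5233 0.2288 0.0868]
hub tool frame 28.9 0.2 r 40.9 world [0.5279 0.2313 0.069 ]
collar ends min x L,R 28.5 28.1 ymid 0.3
```

View pics/w4.png

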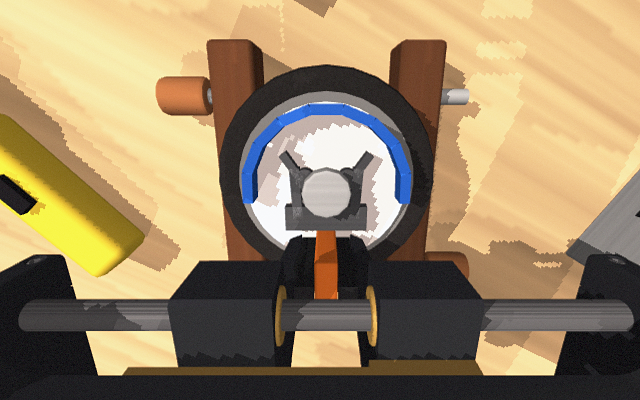

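The picture shows the axle head at (325,193) inside the clip's jaws on the hub face, with the seat offset about 0.8 mm. I'll push gently about 1.7 mm more to make sure it's home, then release.

drive_tool(
  targets=[
    {"tx": 0.012,"ty": 0.0064,"tz": 0,"wx": 0,"wy": 0,"wz": 0,"claw": -1},
    {"tx": 0.012,"ty": 0.0064,"tz": 0,"wx": 0,"wy": 0,"wz": 0,"claw": -1},
    {"tx": 0.012,"ty": 0.0064,"tz": 0,"wx": 0,"wy": 0,"wz": 0,"claw": -1},
    {"tx": 0.012,"ty": 0.0064,"tz": 0,"wx": 0,"wy": 0,"wz": 0,"claw": -1},
    {"tx": 0,"ty": 0,"tz": 0,"wx": 0,"wy": 0,"wz": 0,"claw": -1},
    {"tx": 0,"ty": 0,"tz": 0,"wx": 0,"wy": 0,"wz": 0,"claw": -1},
    {"tx": 0,"ty": 0,"tz": 0,"wx": 0,"wy": 0,"wz": 0,"claw": -1},
    {"tx": 0,"ty": 0,"tz": 0,"wx": 0,"wy": 0,"wz": 0,"claw": -1},
  ],
  force=40,
)

```text
clock: 16.75
tool_pos: [0.4926, 0.2119, 0.0544]
eef_rot: [0.97, 0.243, 0.0, -0.0]
contact_force: [2.9, 0.6, 1.1]
opening: 0.113
finger_force: 40.0
```

```bash
python3 - <<'E'
from h import *
print(yaw(),r.get_state()['contact_force'].round(2)); fit()
E
```

```text
(array([0.4926, 0.2119, 0.0544]), np.float64(28.17), array([ 5.e-04,  2.e-04, -1.e+00])) [2.88 0.57 1.14]
steel 6422 [ 12. -30.  15.] [62. 30. 33.]
plane z=ax+by+c [9.87000e-02 1.00000e-03 2.27511e+01]
12 737 y -20.5 21.8 mid 0.6 z 22.5
17 627 y -20.3 21.5 mid 0.6 z 22.6
22 333 y -20.2 21.2 mid 0.5 z 22.6
27 197 y -16.9 18.1 mid 0.6 z 22.6
32 233 y -17.2 18.3 mid 0.6 z 22.6
37 323 y -17.6 18.7 mid 0.6 z 22.6
42 337 y -19.6 21.2 mid 0.8 z 22.5
47 204 y -22.5 23.4 mid 0.5 z 22.6
52 14 y -29.6 29.7 mid 0.0 z 22.9
57 15 y -29.6 29.6 mid -0.0 z 22.4
head tool frame 34.1 0.4 r 11.8 world [0.5229 0.2287 0.0867]
hub tool frame 29.1 0.3 r 40.8 world [0.5276 0.2311 0.069 ]
collar ends min x L,R 28.6 28.4 ymid 0.5
```

drive_tool(
  targets=[
    {"tx": 0.015,"ty": 0.008,"tz": 0,"wx": 0,"wy": 0,"wz": 0,"claw": -1},
    {"tx": 0.015,"ty": 0.008,"tz": 0,"wx": 0,"wy": 0,"wz": 0,"claw": -1},
    {"tx": 0.015,"ty": 0.008,"tz": 0,"wx": 0,"wy": 0,"wz": 0,"claw": -1},
    {"tx": 0.015,"ty": 0.008,"tz": 0,"wx": 0,"wy": 0,"wz": 0,"claw": -1},
    {"tx": 0.015,"ty": 0.008,"tz": 0,"wx": 0,"wy": 0,"wz": 0,"claw": -1},
    {"tx": 0.015,"ty": 0.008,"tz": 0,"wx": 0,"wy": 0,"wz": 0,"claw": -1},
    {"tx": 0.015,"ty": 0.008,"tz": 0,"wx": 0,"wy": 0,"wz": 0,"claw": -1},
    {"tx": 0,"ty": 0,"tz": 0,"wx": 0,"wy": 0,"wz": 0,"claw": -1},
  ],
  force=40,
)

```text
clock: 17.6
tool_pos: [0.4951, 0.2132, 0.0542]
eef_rot: [0.97, 0.243, -0.0, 0.0]
contact_force: [1.0, -0.4, -0.7]
opening: 0.106
finger_force: 40.0
```

```bash
python3 - <<'E'
from h import *
print(yaw(),r.get_state()['contact_force'].round(2)); fit()
E
```

```text
(array([0.4951, 0.2132, 0.0542]), np.float64(28.16), array([-9.e-04, -6.e-04, -1.e+00])) [ 1.02 -0.43 -0.72]
steel 6709 [ 12. -30.  15.] [62. 30. 33.]
plane z=ax+by+c [5.28000e-02 4.00000e-04 2.40483e+01]
12 703 y -20.4 21.7 mid 0.7 z 22.4
17 454 y -20.3 21.4 mid 0.5 z 22.4
22 290 y -20.2 21.3 mid 0.5 z 22.3
27 178 y -16.5 17.5 mid 0.5 z 22.3
32 215 y -16.3 17.3 mid 0.5 z 22.4
37 389 y -16.6 17.7 mid 0.6 z 22.4
42 310 y -18.3 19.3 mid 0.5 z 22.2
47 211 y -30.0 21.8 mid -4.1 z 22.2
52 18 y -29.0 19.5 mid -4.7 z 22.5
57 8 y -24.5 -21.2 mid -22.8 z 21.4
head tool frame 31.4 0.4 r 12.0 world [0.5233 0.2288 0.0867]
hub tool frame 26.5 0.6 r 40.7 world [0.5278 0.2312 0.069 ]
collar ends min x L,R 26.2 25.8 ymid 0.5
```

The legs are back to their rest width (±17 mm), so it has now clicked home. One more gentle push should show a firm stop.

drive_tool(
  targets=[
    {"tx": 0.015,"ty": 0.008,"tz": 0,"wx": 0,"wy": 0,"wz": 0,"claw": -1},
    {"tx": 0.015,"ty": 0.008,"tz": 0,"wx": 0,"wy": 0,"wz": 0,"claw": -1},
    {"tx": 0.015,"ty": 0.008,"tz": 0,"wx": 0,"wy": 0,"wz": 0,"claw": -1},
    {"tx": 0.015,"ty": 0.008,"tz": 0,"wx": 0,"wy": 0,"wz": 0,"claw": -1},
    {"tx": 0.015,"ty": 0.008,"tz": 0,"wx": 0,"wy": 0,"wz": 0,"claw": -1},
    {"tx": 0.015,"ty": 0.008,"tz": 0,"wx": 0,"wy": 0,"wz": 0,"claw": -1},
    {"tx": 0,"ty": 0,"tz": 0,"wx": 0,"wy": 0,"wz": 0,"claw": -1},
    {"tx": 0,"ty": 0,"tz": 0,"wx": 0,"wy": 0,"wz": 0,"claw": -1},
  ],
  force=40,
)

```text
clock: 18.45
tool_pos: [0.4966, 0.2139, 0.0541]
eef_rot: [0.97, 0.243, -0.002, 0.001]
contact_force: [-4.7, -1.8, 2.5]
opening: 0.11
finger_force: 40.0
```

```bash
python3 - <<'E'
from h import *
print(yaw(),r.get_state()['contact_force'].round(2)); fit()
E
```

```text
(array([0.4966, 0.2139, 0.0541]), np.float64(28.16), array([-0.0031, -0.0019, -1.    ])) [-4.73 -1.84  2.55]
steel 6837 [ 12. -30.  15.] [62. 30. 33.]
plane z=ax+by+c [ 4.91000e-02 -1.00000e-03  2.40659e+01]
12 695 y -20.4 21.6 mid 0.6 z 22.4
17 436 y -20.3 21.4 mid 0.5 z 22.4
22 278 y -20.3 21.4 mid 0.6 z 22.3
27 177 y -16.4 17.5 mid 0.5 z 22.3
32 230 y -16.3 17.5 mid 0.6 z 22.3
37 399 y -16.0 17.7 mid 0.8 z 22.3
42 313 y -18.4 19.3 mid 0.5 z 22.2
47 209 y -29.8 21.5 mid -4.1 z 22.2
52 13 y -18.5 19.7 mid 0.6 z 21.8
57 10 y -24.0 -20.0 mid -22.0 z 23.7
head tool frame 31.1 0.4 r 11.9 world [0.5244 0.2293 0.0867]
hub tool frame 26.0 0.4 r 40.7 world [0.5288 0.2317 0.069 ]
collar ends min x L,R 25.4 25.4 ymid 0.6
```

The stop is firm at the same relative position, so the clip is seated. Easing off, letting go and lifting away.

drive_tool(
  targets=[
    {"tx": -0.03,"ty": -0.016,"tz": 0,"wx": 0,"wy": 0,"wz": 0,"claw": -1},
    {"tx": 0,"ty": 0,"tz": 0,"wx": 0,"wy": 0,"wz": 0,"claw": -1},
    {"tx": 0,"ty": 0,"tz": 0,"wx": 0,"wy": 0,"wz": 0,"claw": -0.5},
    {"tx": 0,"ty": 0,"tz": 0,"wx": 0,"wy": 0,"wz": 0,"claw": -0.5},
    {"tx": 0,"ty": 0,"tz": 0,"wx": 0,"wy": 0,"wz": 0,"claw": -0.4},
    {"tx": 0,"ty": 0,"tz": 0,"wx": 0,"wy": 0,"wz": 0,"claw": -0.4},
    {"tx": 0,"ty": 0,"tz": 0,"wx": 0,"wy": 0,"wz": 0,"claw": -0.4},
    {"tx": 0,"ty": 0,"tz": 0,"wx": 0,"wy": 0,"wz": 0,"claw": -0.4},
  ],
  force=40,
)

```text
clock: 19.3
tool_pos: [0.4976, 0.2145, 0.0544]
eef_rot: [0.97, 0.243, 0.0, -0.0]
contact_force: [-0.0, -0.5, 1.1]
opening: 0.297
finger_force: 0.0
```

drive_tool(
  targets=[
    {"tx": 0,"ty": 0,"tz": 0.2,"wx": 0,"wy": 0,"wz": 0,"claw": -0.4},
    {"tx": 0,"ty": 0,"tz": 0.4,"wx": 0,"wy": 0,"wz": 0,"claw": -0.4},
    {"tx": 0,"ty": 0,"tz": 0.6,"wx": 0,"wy": 0,"wz": 0,"claw": -0.4},
    {"tx": 0,"ty": 0,"tz": 0.8,"wx": 0,"wy": 0,"wz": 0,"claw": -0.4},
    {"tx": -0.3,"ty": -0.16,"tz": 0.8,"wx": 0,"wy": 0,"wz": 0,"claw": -0.4},
    {"tx": -0.5,"ty": -0.27,"tz": 0.5,"wx": 0,"wy": 0,"wz": 0,"claw": -0.4},
    {"tx": -0.3,"ty": -0.16,"tz": 0,"wx": 0,"wy": 0,"wz": 0,"claw": -0.4},
    {"tx": 0,"ty": 0,"tz": 0,"wx": 0,"wy": 0,"wz": 0,"claw": -0.4},
  ],
  force=40,
)

```text
clock: 20.1
tool_pos: [0.4631, 0.1958, 0.1538]
eef_rot: [0.97, 0.243, -0.0, 0.0]
contact_force: [-0.4, -0.2, 0.4]
opening: 0.301
finger_force: 0.0
```

```bash
python3 - <<'E'
from h import *
print(yaw(),r.get_state()['contact_force'].round(2)); s=snap('wrist'); orange(s,.09,.13)
P=pts(s);Z=P[...,2]
k,L,S,_=cv2.connectedComponentsWithStats(((Z>.084)&(Z<.095)).astype(np.uint8))
for i in range(1,k):
    if S[i,4]>200: print(S[i].tolist(),cv2.minEnclosingCircle((P[L==i][:,:2]*1000).astype(np.float32)))
cv2.imwrite('pics/w5.png',s['image'])
E
```

```text
(array([0.4631, 0.1958, 0.1538]), np.float64(28.16), array([-6.e-04, -6.e-04, -1.e+00])) [-0.39 -0.22  0.37]
orange [319, 139, 14, 40, 540] [0.4948 0.2135 0.1081] rect 493.9 212.9 [26.   9.4] 27.9 z [0.1087 0.1101]
[310, 95, 32, 33, 788] ((522.9515380859375, 228.7231903076172), 11.7943115234375)
```

View pics/w5.png

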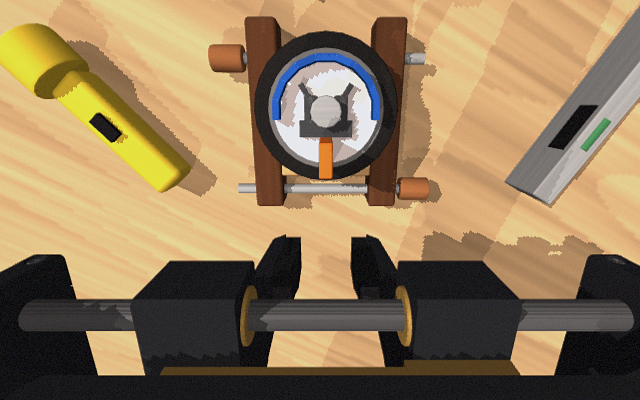

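The clip is let go, with its fin at (326,160) and the axle head at (326,112). The fin-to-axle distance measures 33.1 mm (33 mm expected) and the fin top is at 110 mm, so it is flat on the hub. Handing in.

```bash
python3 -c "
from h import *
print(workorder.finish_job())"
```

```text
the job is handed in; nothing more can be done
None
```

The clip is snapped into the axle groove, lying flat on the hub face and let go, and the job is handed in; the final look put fin and axle 33.1 mm apart (33 mm when seated), push readings stayed below about 7 N, and the hand-in returned no verdict.

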